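Shut the splash flap of the aquarium socket box

ROBOT

A 7-joint arm with a two-finger parallel gripper is mounted at the origin on the work surface. World frame = base frame: x ahead of the robot, y to its left, z up, the work surface at z = 0. Lengths are in m, angles in rad, forces in N, time in s.
With the tool pointing down it reaches from about 0.425 to 0.925 m from the base axis. Payload 6.8 kg.
Tool frame: the origin (TCP) lies on the centre line of the jaws, within the pads' length; the fingertips stand 17 mm ahead of it and the grasp point (between the pads) lies 2 mm behind it; z points along the fingers, y is the line along which they close (so a half turn about z gives the same grasp; the last joint's range is limited). The gripper opens to 88 mm and grips with 3 to 60 N. Pads are 20 mm wide; open, the fingers measure 115 mm over their backs; the gripper's body (75 mm by 178 mm) begins 61 mm behind the grasp point.
Start: joints at [1.048, 0.477, 0.022, 1.555, -0.011, 1.109, -0.083], TCP at [0.272, -0.618, 0.216] pointing down, gripper open.
Joint ranges: [-2.96, 2.96], [-0.34, 2.1], [-1.41, 1.46], [0.24, 2.44], [-1.37, 4.51], [0.17, 1.92], [-2.96, 2.96]. Speed limits (rad/s): [2.39, 2.39, 3.14, 3.14, 3.14, 3.14, 3.14].

INTERFACE

Orientations are given as a unit quaternion [x, y, z, w].
In Python, from station import arm gives the robot as it stands. The module is installed in compiled form; this text tells all that it offers.
- The arm moves only by the shell command python3 -m handwheel 'ROWS' [OPENING] [FORCE]. ROWS is JSON, a list of rows, each a list of 2 entries, a list of its own where there are three numbers: the shift along the tool's x, y, z scaled (see below), then the turn, a rotation vector about the tool's x, y, z scaled (see below). In form: [[[tx, ty, tz], [ax, ay, az]], ...]. A call has 1 to 10 rows; each row is the pose to reach, as a shift and turn from the pose commanded when the call began, along the tool's axes at that moment, turning the shorter way round; what a row does not reach only later rows make up. The controller multiplies each number of a shift by 250 mm and each number of a turn by 360 degrees. A row lasts 1/8 s, in which the tool goes at most 62.5 mm and 10.7 degrees, less where a joint would pass 70% of its speed; a pose out of reach is approached as far as the arm can. A call with a number of a shift or a turn outside -1 to 1 is refused whole. A call with a gripper value outside its range is refused whole. OPENING is the opening, from 0 (shut) to 1 (fully open), set as the call begins (- or left out, the last holds). The fingers move at their own pace and stop on an object; FORCE is the grip in N (left out, the last holds). Time passes only in rows, so rows that repeat a pose let the fingers close. It gives the time, the measured TCP pose, the force, the opening and the grip force at its end, in the units of the state.
- arm.observe(): the state, without advancing time (a new reading comes with each control period).
- arm.camera(name): name is "side" or "top"; returns a dict with "img" (420x560x3 uint8, red, green, blue), "intrinsics" (3x3 intrinsics, pixels), "rvec" (rotation vector, rad) and "tvec" (3), from world to camera coordinates, as OpenCV has them. Camera axes: x right, y down, z forward; pixel columns grow to the right and rows downward; lengths in m; the calibration is good to about 2 mm. A picture is of the moment at which its call begins. There is no depth.
- arm.job_done(): hands the job in; it is judged then, once.
The state is a dict: "time_s": time; "q": joint angles; "joint_velocities": joint speeds; "joint_efforts": joint torques, N m; "tool_pos": TCP position; "tcp_rot": TCP orientation; "ft_force": force on the tool from outside, world axes, zero at the start; "ft_torque": the same for the moment, N m; "gripper_width": finger opening in m; "grasp_force": force on a finger pad.
Only numpy, scipy, OpenCV 4.12 (cv2) and the standard library are available. Lean on these libraries where they do the work, as an engineer would, in place of code of your own. Each camera call takes 0.05 s, during which the arm holds its last target. There are 200 camera calls.

TASK

Shut the splash flap of the socket box: with the fingertips on its outside, push the sprung flap over until it lies flat on the box, keep it pressed down and push its ridge so that the free edge slides fully home beneath the metal lip, then let go. It must stay shut by itself. Do not pinch the flap or touch its inside, and leave the bottles and the jar where they stand.

Things in the scene. Friction and masses are not known exactly. Their poses are not given: they have to be found in the camera images.
- power_box: white plastic socket box fixed to the table, 156 mm (its x) by 130 mm (its y), rim 60 mm high, four low screw feet up to 80 mm from its middle in y. Origin: centre of its underside; z up. Its +x runs from the flap's hinge (x = -62 mm) to the metal lip (mouth at x = 50 mm, back at x = 81 mm). Two round sockets lie inside, below the rim.
- hinge_mid (a point): middle of the flap's hinge line, fixed to the box, at (-62, 0, 63) mm in the box's frame; the hinge line runs along the box's y. Axes as the box's.
- lip_mouth (a point): middle of the lower front edge of the steel retaining lip, fixed to the box, at (53, 0, 69) mm in its frame. The lip is a level plate 112 mm wide (box's y), underside 69 mm and top 73 mm above the table, from x = 53 to 81 mm, with its mouth flared up and towards the hinge to x = 48.5 mm, 76 mm high. The shut flap's top is 65 mm high, so it passes 4 mm beneath the lip.
- flap_fold (a joint): angle of the grey plastic flap about its hinge, rad: 0 = lying flat on the box, 1.57 = upright, up to 2.05 = leaning back away from the lip (start: 1.5 to 1.95). A spring throws it back open if it is let go before it is tucked: about 0.1 N m when flat (1.5 N at 65 mm from the hinge), less when more open. Under the lip it rests at about 0.03.
- flap_tuck (a joint): how far the flap is slid along its own length, away from the hinge, m: 0 = drawn in (start; flat, its edge is 2 to 3 mm short of the lip's mouth), 0.018 = stop, fully home with the edge 11 mm under the level part of the lip. Stiff: it takes about 2.5 N and stays where it is left. If slid out before the flap is flat, the edge lands on the lip instead of going under.
- ridge_foot (a point): on the flap's outer face (on top when flat): mid-foot of the ridge's steep side, which faces the hinge; moves with the flap. With the slide at 0 it is 76 mm from the hinge line, and 2 mm above it when flat. Ridge: 64 mm wide, 6 mm high, sloping down to the free edge's side until 98 mm. Bare flat face between hinge and ridge. Axes: x from hinge to free edge, z out of the outer face.
- flap_edge (a point): middle of the flap's free edge, 108 mm from the hinge line when the slide is 0; moves with the flap; axes as ridge_foot. The flap is 100 mm wide and 5 mm thick.
- flap_inside: inner lining of the flap (96 by 94 by 2 mm, its side that faces the sockets when shut), not to be touched. Its origin lies on the hinge line when the slide is 0.
- dose_bottle: white plastic dosing bottle with a black cap, 54 mm across, 125 mm tall; stands loose beside the box, to be left alone; origin at the centre of its foot
- small_bottle: white plastic dosing bottle with a red cap, 44 mm across, 95 mm tall; stands loose beside the box, to be left alone; origin at the centre of its foot
- test_jar: small glass jar with a white cap, 52 mm across, 55 mm tall; stands loose beside the box, to be left alone; origin at the centre of its foot
There are look-alikes about, which are no part of the job. What is shaped like the power_box but blue or orange is not meant.

How it is judged:
On the way:
1. the flap is folded flat onto the box, its edge not yet beneath the lip (value of joint flap_fold below 0.12 rad and value of joint flap_tuck below 0.008 m), for 0.05 s.
At the end, for the whole second after the job is handed in: The flap lies flat (within 0.07 rad) and is slid at least 13 mm of its 18 mm out, its edge held beneath the lip with nothing touching it; the bottles and jar are within 20 mm of where they stood (value of joint flap_fold below 0.07 rad and value of joint flap_tuck above 0.013 m and distance of each of dose_bottle, small_bottle, test_jar from where it was at the start of the episode below 0.02 m).
It fails at once if the flap is pinched or touched on its inside (over 1 N) (contact force between the fingers and flap_inside above 1 N).
It fails at once if the dose bottle is moved, lifted or knocked (over 20 mm) (distance of dose_bottle from where it was at the start of the episode above 0.02 m).
It fails at once if the small bottle is moved, lifted or knocked (over 20 mm) (distance of small_bottle from where it was at the start of the episode above 0.02 m).
It fails at once if the test jar is moved, lifted or knocked (over 20 mm) (distance of test_jar from where it was at the start of the episode above 0.02 m).
It also fails if it takes over 35 s, if anything falls off the work surface, if the arm or the gripper's body presses on something with over 40 N, if the wrist force passes 120 N, or if a joint passes its speed limit or range.

## Working session

There is one attempt and no reset: what is moved stays moved. The work goes in short steps, Python scripts to look and compute and a shell command to move; the robot and the scene stay as the last step left them, time stands still between calls to the robot, and variables do not carry over. Pictures are saved under pics/ and viewed, at most 10 in all, crops included, and the job is handed in when it is done.

```bash
mkdir -p pics; python3 - <<'E'
from station import arm
import cv2,pickle
d={}
for n in("side","top"):
    c=arm.camera(n);d[n]=c
    cv2.imwrite(f"pics/{n}0.png",c["img"][:,:,::-1]);print(n,c["intrinsics"],c["rvec"],c["tvec"])
pickle.dump(d,open("cal.pkl","wb"))
s=arm.observe();print(s)
E
```

```text
side [[509.85666062   0.         278.45196203]
 [  0.         509.85666062 213.00515338]
 [  0.           0.           1.        ]] [ 0.83180247 -2.62737153  0.97999403] [0.45551068 0.31130239 0.77763321]
top [[386.11520507   0.         280.4487643 ]
 [  0.         386.11520507 206.73372072]
 [  0.           0.           1.        ]] [ 2.16888632 -2.14021557  0.12673602] [-0.02497071  0.585482    0.82134383]
{'time_s': 0.1, 'q': array([ 1.04787505,  0.47764859,  0.02234213,  1.55633218, -0.01150593,
        1.10931405, -0.08312758]), 'joint_velocities': array([ 1.67607380e-03, -1.52070321e-03, -3.19453643e-05, -2.11576603e-03,
       -9.75104922e-04,  9.68290858e-05,  4.95490219e-04]), 'joint_efforts': array([ 5.59323875e-03, -5.84091067e+01,  1.54056329e+00, -2.73311609e+01,
       -5.41812473e-02,  1.31065969e-02,  7.46106775e-05]), 'tool_pos': array([ 0.27181227, -0.61725281,  0.21473373]), 'tcp_rot': array([ 9.78568091e-01,  2.05922004e-01, -2.13757514e-04, -7.57483367e-04]), 'ft_force': array([ 0.31487025, -0.31275863, -0.15857319]), 'ft_torque': array([ 0.02494951, -0.05666289,  0.01227495]), 'grasp_force': 0.0, 'gripper_width': 0.08794233843066214}
```

View pics/side0.png

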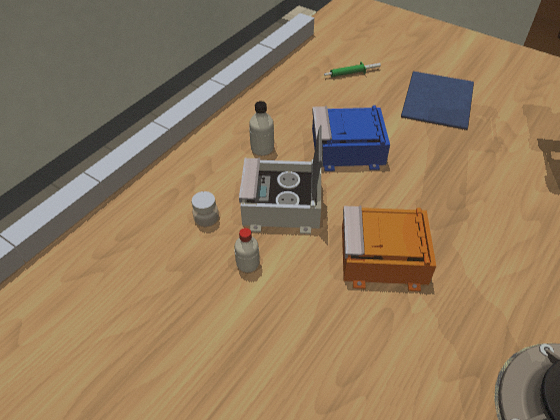

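View pics/top0.png

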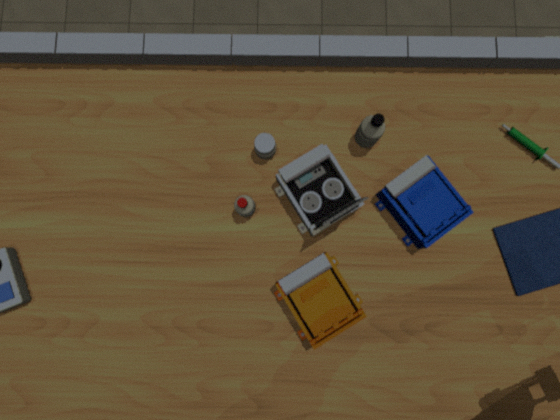

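The white box with its flap upright is at top ~(318,190) and side ~(282,195). The look-alikes are blue at top (424,203) and orange at (320,300); both are shut and the wrong colour. The dose bottle is at top (372,128), the small bottle at (244,205) and the jar at (265,146). Next I confirm the box in an enlarged crop.

```bash
python3 - <<'E'
import pickle,cv2,numpy as np
d=pickle.load(open("cal.pkl","rb"))
a=d["side"]["img"][140:250,225:345,::-1];b=d["top"]["img"][135:245,260:380,::-1]
f=lambda x:cv2.resize(x,None,fx=5,fy=5,interpolation=cv2.INTER_CUBIC)
cv2.imwrite("pics/cs.png",f(a));cv2.imwrite("pics/ct.png",f(b))
E
```

```text
(no output)
```

View pics/cs.png

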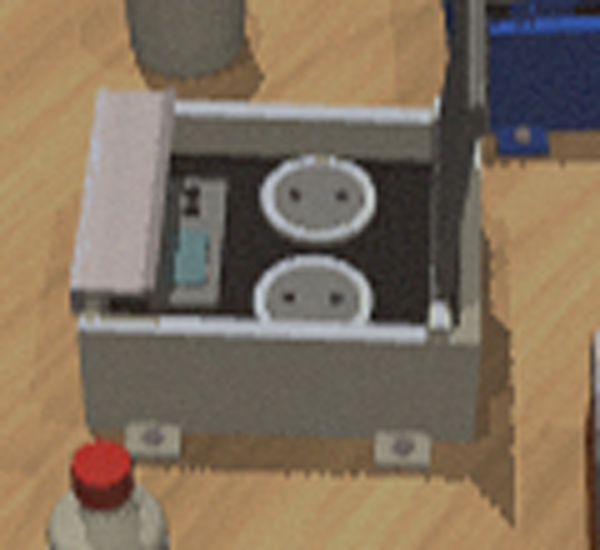

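View pics/ct.png

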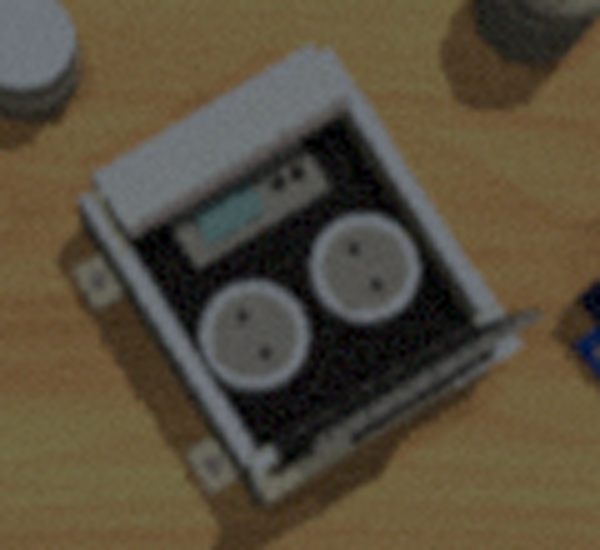

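The crops confirm the white box: sockets visible, lip at upper left (top crop) and flap upright at lower right. I'll fit its pose from the lip and box corners.

```bash
cat > h.py <<'E'
import pickle,cv2,numpy as np
from scipy.optimize import least_squares
from scipy.spatial.transform import Rotation as R
d=pickle.load(open("cal.pkl","rb"))
def proj(n,P):
    c=d[n];return cv2.projectPoints(np.array(P,float).reshape(-1,3),c["rvec"],c["tvec"],c["intrinsics"],None)[0][:,0]
def w(p,B): # B mm box->world
    B=np.array(B,float).reshape(-1,3)/1e3
    return B@R.from_euler("z",p[2]).as_matrix().T+[p[0],p[1],0]
def ray(n,uv,z):
    c=d[n];M=cv2.Rodrigues(c["rvec"])[0];C=-M.T@c["tvec"]
    r=M.T@np.linalg.inv(c["intrinsics"])@[*uv,1];return C+r*(z-C[2])/r[2]
def flap(fold,s,o=0,y=0,tuck=0): # box coords of point s along flap, o out of the outer face
    c,si=np.cos(fold),np.sin(fold);s=s+tuck
    return [-62+s*c-o*si,y,63+s*si+o*c]
E
cat > fit.py <<'E'
from h import *
T=[((318,47),(81,-56,73)),((97,180),(81,56,73)),((350,98),(48.5,-56,76)),((133,233),(48.5,56,76)),((265,502),(-78,65,60)),((520,345),(-78,-65,60))]
S=[((100,92),(81,-56,73)),((72,292),(81,56,73)),((172,93),(48.5,-56,76)),((478,340),(-78,65,60)),((78,318),(78,65,60))]
ut=np.array([[260+u/5,135+v/5] for (u,v),_ in T]);us=np.array([[225+u/5,140+v/5] for (u,v),_ in S])
f=lambda p:np.r_[(proj("top",w(p,[b for _,b in T]))-ut).ravel(),(proj("side",w(p,[b for _,b in S]))-us).ravel()]
c=ray("top",(318,190),.06);print(c)
best=min((least_squares(f,[c[0],c[1],a],x_scale=[.01,.01,.1],loss="soft_l1") for a in np.arange(0,6.3,.7)),key=lambda r:r.cost)
p=best.x;print(p,np.degrees(p[2]));print(f(p).reshape(-1,2).round(1))
np.save("p.npy",p)
for n,uv,z in(("top",(377,120),.125),("top",(242,203),.095),("top",(265,142),.055)):print("ob",ray(n,uv,z).round(3))
cols=[(0,0,255),(0,255,0),(255,0,0),(0,255,255)]
im=d["side"]["img"][110:250,225:385,::-1].copy();im=cv2.resize(im,None,fx=5,fy=5,interpolation=cv2.INTER_CUBIC)
it=cv2.resize(d["top"]["img"][135:255,260:400,::-1],None,fx=5,fy=5,interpolation=cv2.INTER_CUBIC)
for k,a in enumerate((1.5,1.65,1.8,1.95)):
    P=w(p,[flap(a,0,2,50),flap(a,108,2,50),flap(a,108,2,-50),flap(a,0,2,-50)])
    for n,I,o in(("side",im,(225,110)),("top",it,(260,135))):
        cv2.polylines(I,[((proj(n,P)-o)*5+2).astype(int)],True,cols[k],1)
cv2.imwrite("pics/fl.png",im);cv2.imwrite("pics/flt.png",it)
E
python3 fit.py
```

```text
[ 0.62044127 -0.09830826  0.06      ]
[ 0.6214417  -0.10284615  6.84608554] 392.2518078102281
[[-1.  -0.6]
 [-0.9 -0.7]
 [ 0.8  1.3]
 [-0.1  1.1]
 [ 0.8  0.6]
 [ 0.9  0.4]
 [-0.9 -0.7]
 [-0.9 -0.9]
 [ 0.3 -1.5]
 [ 0.3  0.4]
 [-0.6  1.9]]
ob [ 0.756 -0.213  0.125]
ob [0.585 0.062 0.095]
ob [0.728 0.019 0.055]
```

View pics/fl.png

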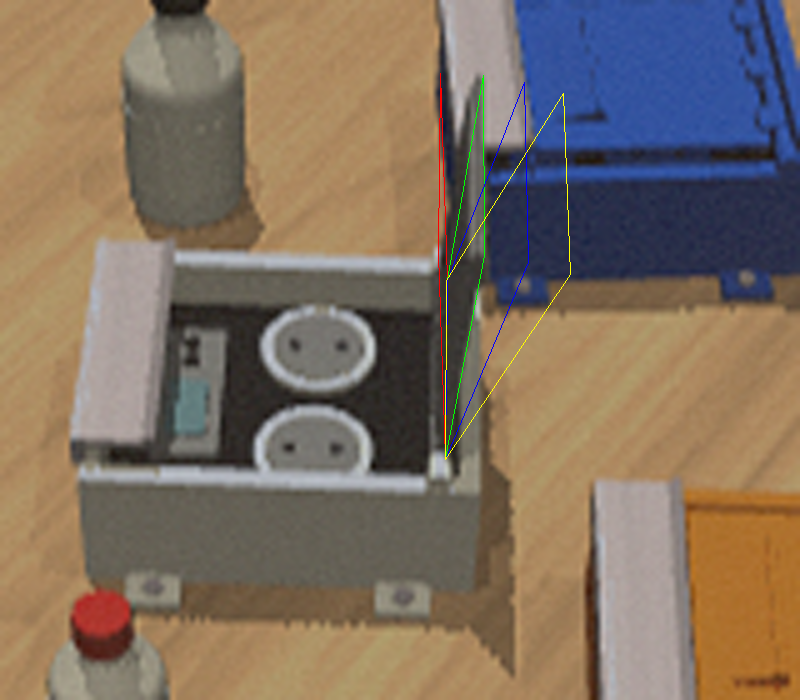

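Fold is about 1.62 rad, matching the green outline. The hinge side faces the robot, so I can push along box +x with a closed, vertical gripper. I'll work out the first move, to a standoff behind the flap.

```bash
cat > mv.py <<'E'
from h import *
from station import arm
import sys
p=np.load("p.npy");s=arm.observe()
yaw=p[2]
Rt=R.from_euler("z",yaw)*R.from_euler("x",np.pi)
def st():
    t=np.array(s["tool_pos"]);r=R.from_quat(s["tcp_rot"])
    b=R.from_euler("z",-yaw).apply(t-[p[0],p[1],0])*1e3
    print("t",s["time_s"],"TCP box mm",b.round(1),"tip front",(b+[10,0,-17]).round(1),"F box",R.from_euler("z",-yaw).apply(s["ft_force"]).round(1),"rot err deg",np.degrees((r.inv()*Rt).as_rotvec()).round(1))
    return t,r
t,r=st()
for a in sys.argv[1:]: # target TCP box mm
    g=w(p,[float(v) for v in a.split(",")])[0]
    print(a,"world",g.round(3),"shift",(r.inv().apply(g-t)/.25).round(3),"turn",((r.inv()*Rt).as_rotvec()/2/np.pi).round(4))
E
python3 mv.py -- -110,0,215 2>&1 | tail -3; sed -i 's/sys.argv\[1:\]/[x for x in sys.argv[1:] if x!="--"]/' mv.py; python3 mv.py -110,0,215
```

```text
g=w(p,[float(v) for v in a.split(",")])[0]
           ~~~~~^^^
ValueError: could not convert string to float: '--'
t 0.1 TCP box mm [-570.2 -248.5  214.7] tip front [-560.2 -248.5  197.7] F box [ 0.1 -0.4 -0.2] rot err deg [-0.1 -0.  -8.5]
-110,0,215 world [ 0.528 -0.162  0.215] shift [ 1.674e+00 -1.255e+00  1.000e-03] turn [-0.0003 -0.     -0.0236]
```

```bash
python3 -m handwheel '[[[0.1,-0.075,0],[0,0,-0.004]],[[0.25,-0.19,0],[0,0,-0.012]],[[0.4,-0.3,0],[0,0,-0.0236]],[[0.55,-0.41,0],[0,0,-0.0236]],[[0.7,-0.525,0],[0,0,-0.0236]],[[0.8,-0.6,0],[0,0,-0.0236]],[[0.84,-0.63,0],[0,0,-0.0236]],[[0.84,-0.63,0],[0,0,-0.0236]]]' 0 5; python3 mv.py -110,0,215
```

```text
time_s: 1.1
tool_pos: [0.4007, -0.389, 0.2154]
tcp_rot: [0.961, 0.278, -0.0, -0.0]
ft_force: [0.2, -0.6, 0.1]
gripper_width: 0.011
grasp_force: 0.0
t 1.1 TCP box mm [-339.4 -124.2  215.4] tip front [-329.4 -124.2  198.4] F box [-0.2 -0.6  0.1] rot err deg [-0.   0.   0.1]
-110,0,215 world [ 0.528 -0.162  0.215] shift [ 0.918 -0.496  0.002] turn [-0.      0.      0.0001]
```

```bash
python3 -m handwheel '[[[0.1,-0.055,0],[0,0,0]],[[0.28,-0.15,0],[0,0,0]],[[0.47,-0.25,0],[0,0,0]],[[0.66,-0.36,0],[0,0,0]],[[0.82,-0.445,0],[0,0,0]],[[0.918,-0.496,0],[0,0,0]],[[0.918,-0.496,0],[0,0,0]]]' 0 5; python3 mv.py -110,0,142; python3 - <<'E'
from station import arm;import cv2
ims=[arm.camera(n)["img"][:,:,::-1] for n in("side","top")]
a=cv2.resize(ims[0][60:240,225:385],None,fx=2.5,fy=2.5);b=cv2.resize(ims[1][120:300,260:420],None,fx=2.5,fy=2.5)
cv2.imwrite("pics/n1.png",cv2.hconcat([a,b]))
E
```

```text
time_s: 1.98
tool_pos: [0.5294, -0.1613, 0.2154]
tcp_rot: [0.96, 0.279, 0.0, -0.0]
ft_force: [0.3, -0.2, -0.3]
gripper_width: 0.0005
grasp_force: 0.0
t 1.975 TCP box mm [-109.1   -0.3  215.4] tip front [-99.1  -0.3 198.4] F box [ 0.1 -0.3 -0.3] rot err deg [-0.  -0.   0.1]
-110,0,142 world [ 0.528 -0.162  0.142] shift [-0.004 -0.001  0.294] turn [-0.     -0.      0.0003]
```

View pics/n1.png

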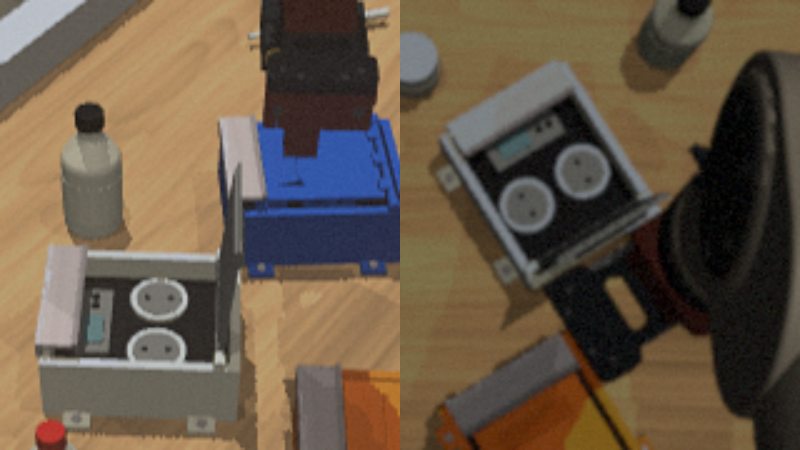

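The closed fingers are centred behind the flap, with the tip at about (300,155) in the side half, clear of everything. Descending to tip z = 125 mm.

```bash
python3 -m handwheel '[[[0,0,0.06],[0,0,0]],[[0,0,0.16],[0,0,0]],[[0,0,0.25],[0,0,0]],[[0,0,0.294],[0,0,0]],[[0,0,0.294],[0,0,0]]]' 0 5; python3 mv.py; python3 - <<'E'
import sys;sys.path.insert(0,".")
from h import *
# nominal TCP path: tip front corner on outer face at s=58; shifts from TCP box (-110,142)
for th in (1.57,1.4,1.2,1.0,.8,.6,.4,.25,.12,.05):
    x,_,z=flap(th,58,2);print(th,"TCP box",round(x-10),round(z+17),"shift",round((x-10+109.5)/250,3),round(-(z+17-142)/250,3))
E
```

```text
time_s: 2.7
tool_pos: [0.5277, -0.1623, 0.1411]
tcp_rot: [0.961, 0.277, -0.001, -0.0]
ft_force: [-0.0, 0.0, 0.1]
gripper_width: 0.0001
grasp_force: 0.0
t 2.7 TCP box mm [-111.    -0.2  141.1] tip front [-101.    -0.2  124.1] F box [0.  0.  0.1] rot err deg [-0.1  0.1 -0.1]
1.57 TCP box -74 138 shift 0.142 0.016
1.4 TCP box -64 137 shift 0.182 0.018
1.2 TCP box -53 135 shift 0.227 0.029
1.0 TCP box -42 130 shift 0.269 0.048
0.8 TCP box -33 123 shift 0.306 0.076
0.6 TCP box -25 114 shift 0.337 0.11
0.4 TCP box -19 104 shift 0.361 0.15
0.25 TCP box -16 96 shift 0.373 0.183
0.12 TCP box -15 89 shift 0.379 0.212
0.05 TCP box -14 85 shift 0.381 0.228
```

```bash
python3 -m handwheel '[[[0.06,0,0],[0,0,0]],[[0.12,0,0.008],[0,0,0]],[[0.15,0,0.016],[0,0,0]],[[0.182,0,0.018],[0,0,0]],[[0.227,0,0.029],[0,0,0]],[[0.269,0,0.048],[0,0,0]],[[0.306,0,0.076],[0,0,0]],[[0.306,0,0.076],[0,0,0]]]' 0 5; python3 mv.py; python3 - <<'E'
from station import arm;import cv2
ims=[arm.camera(n)["img"][:,:,::-1] for n in("side","top")]
a=cv2.resize(ims[0][60:240,225:385],None,fx=2.5,fy=2.5);b=cv2.resize(ims[1][120:300,260:420],None,fx=2.5,fy=2.5)
cv2.imwrite("pics/n2.png",cv2.hconcat([a,b]))
E
```

```text
time_s: 3.7
tool_pos: [0.5967, -0.1189, 0.1239]
tcp_rot: [0.96, 0.279, 0.003, 0.0]
ft_force: [2.3, 1.3, 5.9]
gripper_width: 0.0006
grasp_force: 3.2
t 3.7 TCP box mm [-29.5  -0.4 123.9] tip front [-19.5  -0.4 106.9] F box [ 2.6 -0.1  5.9] rot err deg [ 0.1 -0.3  0.1]
```

View pics/n2.png

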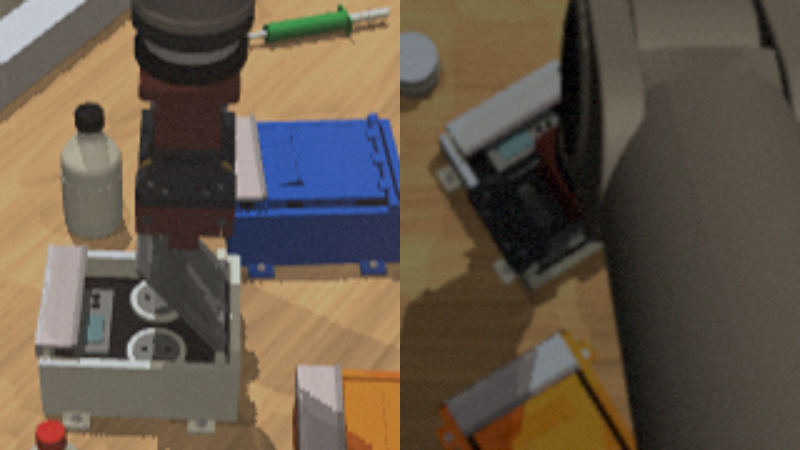

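The flap is about halfway over, with the finger hidden behind its outer face. I'll read the settled force before going on.

```bash
python3 mv.py -22,0,114 -16,0,103 -14,0,95 -14,0,88
```

```text
t 3.8 TCP box mm [-30.   -0.5 124.2] tip front [-20.   -0.5 107.2] F box [3.5 0.6 5.7] rot err deg [ 0.1 -0.3  0.1]
-22,0,114 world [ 0.603 -0.115  0.114] shift [ 0.032 -0.002  0.041] turn [ 0.0003 -0.0008  0.0002]
-16,0,103 world [ 0.608 -0.111  0.103] shift [ 0.055 -0.002  0.085] turn [ 0.0003 -0.0008  0.0002]
-14,0,95 world [ 0.61  -0.11   0.095] shift [ 0.063 -0.002  0.117] turn [ 0.0003 -0.0008  0.0002]
-14,0,88 world [ 0.61  -0.11   0.088] shift [ 0.063 -0.002  0.145] turn [ 0.0003 -0.0008  0.0002]
```

The settled force (+3.5, +5.7 N) points along the flap instead of normal to it, so I need to know why before pushing on. I'll overlay candidate angles on an enlarged crop.

```bash
python3 - <<'E'
from h import *
from station import arm
p=np.load("p.npy")
c=arm.camera("side")["img"][125:225,235:345,::-1]
im=cv2.resize(c,None,fx=6,fy=6,interpolation=cv2.INTER_CUBIC)
im=cv2.convertScaleAbs(im,alpha=1.5,beta=10)
P=lambda B:((proj("side",w(p,B))-(235,125))*6+3).astype(int)
for a,k in((.65,(0,0,255)),(.8,(0,255,0)),(.95,(255,0,0)),(1.1,(0,255,255))):
    cv2.polylines(im,[P([flap(a,0,-2,50),flap(a,108,-2,50),flap(a,108,-2,-50)])],False,k,1)
s=arm.observe();b=R.from_euler("z",-p[2]).apply(s["tool_pos"]-np.r_[p[:2],0])*1e3
x,y,z=b; q=P([[x+10,y+13,z-17],[x+10,y-13,z-17],[x-10,y-13,z-17],[x-10,y+13,z-17]]);cv2.polylines(im,[q],True,(255,0,255),1)
cv2.imwrite("pics/n3.png",im);print(b,s["ft_torque"],R.from_euler("z",-p[2]).apply(s["ft_torque"]))
E
```

```text
[-30.0506811   -0.53350489 124.21261733] [ 4.57377503e-01 -7.02722183e-01 -5.44505309e-04] [ 1.18076693e-02 -8.38375350e-01 -5.44505309e-04]
```

View pics/n3.png

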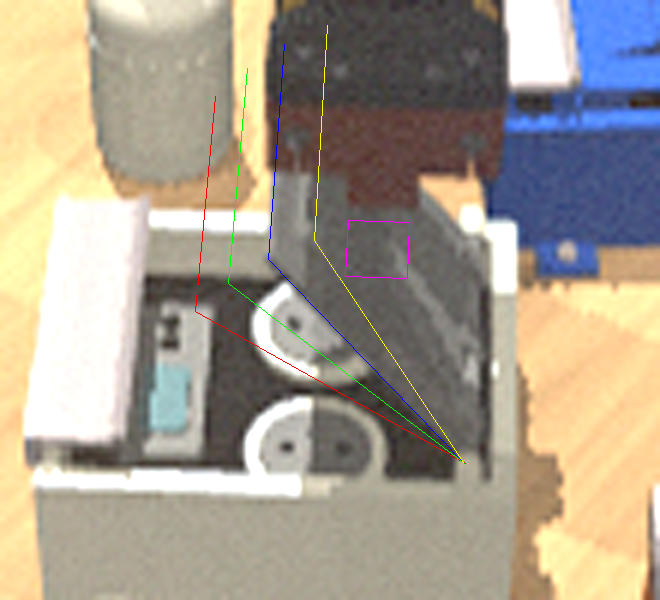

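```bash
python3 - <<'E'
from h import *
p=np.load("p.npy")
for n in("side","top"):
    c=d[n];M=cv2.Rodrigues(c["rvec"])[0];C=-M.T@c["tvec"]
    print(n,(R.from_euler("z",-p[2]).apply(C-np.r_[p[:2],0])*1e3).round())
q=(proj("side",w(p,[[-109+a,b,198] for a in(10,-10) for b in(13,-13)]))-(225,60))*2.5
print(q.round())
E
```

```text
side [-34. 717. 793.]
top [-77. 143. 887.]
[[280. 189.]
 [280. 166.]
 [309. 190.]
 [307. 166.]]
```

```bash
python3 - <<'E'
from h import *
p=np.load("p.npy")
B=[[-109+a,b,278] for a,b in((37,89),(-37,89),(-37,-89),(37,-89))]
F=[[-99,13,198],[-119,13,198],[-119,-13,198],[-99,-13,198]]
for nm,Q in(("body",B),("tip",F)):
    print(nm,"side",((proj("side",w(p,Q))-(225,60))*2.5).round().tolist(),"top",((proj("top",w(p,Q))-(260,120))*2.5).round().tolist())
a=cv2.imread("pics/n1.png");
for Q,k in((B,(0,255,0)),(F,(255,0,255))):
    for n,o,dx in(("side",(225,60),0),("top",(260,120),400)):
        cv2.polylines(a,[((proj(n,w(p,Q))-o)*2.5+[dx,0]).astype(int)],True,k,1)
cv2.imwrite("pics/n1o.png",cv2.convertScaleAbs(a,alpha=1.4,beta=10))
E
```

```text
body side [[250.0, 169.0], [369.0, 172.0], [352.0, 12.0], [249.0, 9.0]] top [[125.0, 285.0], [188.0, 387.0], [426.0, 238.0], [360.0, 140.0]]
tip side [[280.0, 189.0], [309.0, 190.0], [307.0, 166.0], [280.0, 166.0]] top [[227.0, 268.0], [243.0, 291.0], [273.0, 272.0], [258.0, 249.0]]
```

View pics/n1o.png

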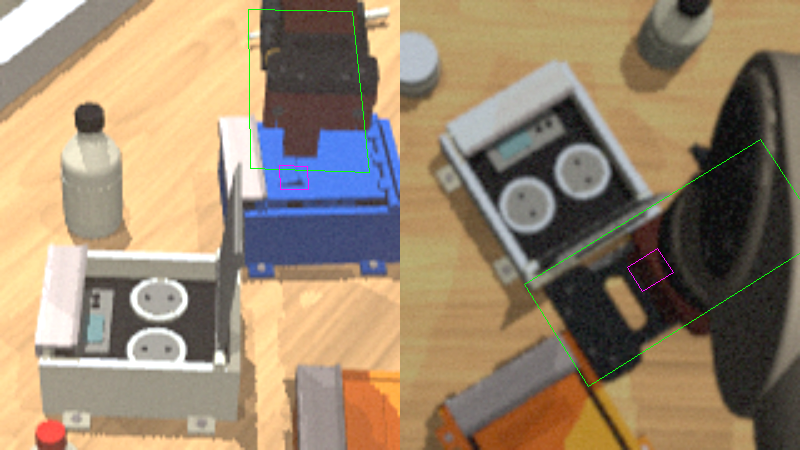

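```bash
python3 - <<'E'
import cv2,pickle,numpy as np
d=pickle.load(open("cal.pkl","rb"))
o=cv2.resize(d["side"]["img"][60:240,225:385,::-1],None,fx=2.5,fy=2.5)
n=cv2.imread("pics/n1.png")[:,:400]
m=cv2.blur(cv2.absdiff(o,n).max(2),(5,5))
s=m[0:240:6,220:400:4]
for i,r in enumerate(s):print(i*6,"".join("#" if v>40 else "+" if v>22 else "." for v in r))
E
```

```text
0 ..........+#########################+........
6 ..........+##########################........
12 ..........###########################........
18 ..........###########################........
24 ..........####################++.####........
30 ..........###########++++++++....####+.......
36 ..........##++++++.++++++############+.......
42 ..........##.++#+#####################.......
48 ..........############################.......
54 ..........############################+......
60 ..........##############################.....
66 ..........##############################.....
72 ...........#############################+....
78 ...........+############################+....
84 ...........+############################.....
90 ...........#############################.....
96 ...........#############################.....
102 ...........#############################.....
108 ...........############################......
114 ...........############################......
120 ...........###########################+......
126 ...........###########################.......
132 ...............
[... 180 characters left out ...]

156 ................#########....................
162 .............................................
168 .............................................
174 .............................................
180 .............................................
186 .............................................
192 .............................................
198 .............................................
204 .............................................
210 .............................................
216 .............................................
222 .............................................
228 .............................................
234 .............................................
```

```bash
python3 - <<'E'
from h import *
for uv,z in(((377,120),.125),((242,203),.095),((265,142),.055)):
    P=ray("top",uv,z);print(P.round(3),proj("side",P).round(1))
p=np.load("p.npy")
for dz in(0,15,30,40):
    q=proj("side",w(p,[[-109+a,13,198+dz] for a in(10,-10)]));print(dz,((q-(225,60))*2.5).round(0).tolist())
from station import arm
s=arm.observe();print(s["time_s"],s["tool_pos"],s["gripper_width"],s["ft_force"],s["ft_torque"])
E
```

```text
[ 0.756 -0.213  0.125] [[259.8 105.2]]
[0.585 0.062 0.095] [[245.  232.4]]
[0.728 0.019 0.055] [[202.2 198.7]]
0 [[280.0, 189.0], [309.0, 190.0]]
15 [[282.0, 173.0], [311.0, 173.0]]
30 [[284.0, 156.0], [313.0, 157.0]]
40 [[285.0, 144.0], [314.0, 145.0]]
3.85 [ 0.59631221 -0.11933362  0.12421262] 0.0004421070370992291 [2.9310621  2.86798563 6.82954177] [ 4.57377503e-01 -7.02722183e-01 -5.44505309e-04]
```

The numbers agree now: both cameras are consistent, and the closed fingertip really ends about 23 to 29 mm higher than assumed. The tip is sitting on top of the ridge, which explains the odd force. I'll back off, keeping the flap in front, and go lower onto the bare face below the ridge.

```bash
python3 -m handwheel '[[[-0.05,0,0],[0,0,0]],[[-0.1,0,0],[0,0,0]],[[-0.1,0,0.02],[0,0,0]],[[-0.1,0,0.034],[0,0,0]],[[-0.1,0,0.034],[0,0,0]]]' 0 5; python3 mv.py; python3 - <<'E'
from h import *
from station import arm
p=np.load("p.npy");o=d["side"]["img"];n=arm.camera("side")["img"]
m=cv2.blur(cv2.absdiff(o,n).max(2),(3,3))
print("cols 265..353 step2, rows 100..200")
for r in range(100,202,3):print(r,"".join("#" if v>40 else "+" if v>22 else "." for v in m[r,265:355:2]))
for th in(.9,1.1,1.3,1.5):print(th,proj("side",w(p,[flap(th,108,0,50),flap(th,108,0,-50)])).round().tolist())
cv2.imwrite("pics/n4.png",cv2.resize(n[100:220,225:365,::-1],None,fx=5,fy=5))
E
```

```text
time_s: 4.47
tool_pos: [0.5718, -0.134, 0.1139]
tcp_rot: [0.961, 0.278, -0.001, -0.0]
ft_force: [-0.7, -0.5, -0.5]
gripper_width: 0.0003
grasp_force: 0.4
t 4.475 TCP box mm [-5.860e+01  1.000e-01  1.139e+02] tip front [-48.6   0.1  96.9] F box [-0.9 -0.1 -0.5] rot err deg [-0.   0.1  0. ]
cols 265..353 step2, rows 100..200
100 ................#####################........
103 ................#####################........
106 .................+##################+........
109 ................+#################+..........
112 ................###################+.........
115 ................####################.........
118 ................####################.........
121 ................####################.........
124 ................####################.........
127 ................########+###########.........
130 ................########+###########.........
133 ................####################.........
136 ...............+####################+........
139 ...............+#########++#########.........
142 ...............##########.+##..++##+.........
145 ...............######
[... 372 characters left out ...]
..
169 ..................+####+.+##.................
172 ......................+...##.................
175 ..........................#+.................
178 ..........................+..................
181 .............................................
184 ..........................+#+................
187 ..........................##+................
190 .............................................
193 .............................................
196 ...........................+.................
199 .......................+.....++++++++........
0.9 [[278.0, 169.0], [281.0, 133.0]]
1.1 [[288.0, 164.0], [290.0, 128.0]]
1.3 [[299.0, 161.0], [300.0, 125.0]]
1.5 [[311.0, 160.0], [312.0, 124.0]]
```

The force is now as expected: small and along -x. Continuing the arc to about 0.5 rad.

```bash
python3 -m handwheel '[[[0.03,0,0],[0,0,0]],[[0.055,0,0.004],[0,0,0]],[[0.075,0,0.014],[0,0,0]],[[0.096,0,0.028],[0,0,0]],[[0.115,0,0.045],[0,0,0]],[[0.134,0,0.064],[0,0,0]],[[0.149,0,0.082],[0,0,0]],[[0.163,0,0.102],[0,0,0]],[[0.163,0,0.102],[0,0,0]]]' 0 5; python3 mv.py; python3 - <<'E'
import sys;sys.path.insert(0,".")
from h import *
from station import arm
p=np.load("p.npy");o=d["side"]["img"];n=arm.camera("side")["img"]
m=cv2.blur(cv2.absdiff(o,n).max(2),(3,3))
for r in range(112,202,3):print(r,"".join("#" if v>40 else "+" if v>22 else "." for v in m[r,245:345:2]))
for th in(.3,.4,.5,.6,.8):print(th,proj("side",w(p,[flap(th,108,0,50),flap(th,108,0,-50)])).round().tolist())
E
```

```text
time_s: 5.65
tool_pos: [0.6066, -0.1122, 0.0885]
tcp_rot: [0.961, 0.278, -0.0, -0.0]
ft_force: [-0.5, -0.1, 1.3]
gripper_width: 0.0005
grasp_force: 0.3
t 5.65 TCP box mm [-17.5   0.   88.5] tip front [-7.5  0.  71.5] F box [-0.5  0.2  1.3] rot err deg [-0.  0.  0.]
112 ..............####################................
115 ..............####################................
118 ...............+#################+................
121 ...............###################................
124 ...............###################...++...........
127 ..............+###################...##...........
130 ..............####################..+##...........
133 ..............####################..###...........
136 ..............####################..###...........
139 ..............####################..##+...........
142 ..............+###################..+##...........
145 ..............####################..+##+..........
148 .............+####################..+##...........
151 .............+####################.++##...........
154 ...........++####################+##+##...........
157 .....
[... 300 characters left out ...]
+++...##............
175 ..........+++###################+...##+...........
178 ............+######+####+######++.+.##+...........
181 ..........+++###############+++++.++##+...........
184 ..............+############++++++..+###...........
187 ...................######+....+++...##+...........
190 ...................++++++++++..++...##+...........
193 .................#########++++++....##+...........
196 ................###########+..+.....###...........
199 ...............####+###+####.....+..+##...........
0.3 [[259.0, 188.0], [263.0, 152.0]]
0.4 [[261.0, 184.0], [264.0, 149.0]]
0.5 [[263.0, 181.0], [267.0, 145.0]]
0.6 [[266.0, 177.0], [269.0, 142.0]]
0.8 [[273.0, 171.0], [276.0, 135.0]]
```

The force direction corresponds to a fold of about 0.4 rad, with the tip on the bare face. Next I bring it nearly flat.

```bash
python3 -m handwheel '[[[0.006,0,0.012],[0,0,0]],[[0.012,0,0.024],[0,0,0]],[[0.018,0,0.04],[0,0,0]],[[0.024,0,0.056],[0,0,0]],[[0.028,0,0.07],[0,0,0]],[[0.028,0,0.076],[0,0,0]],[[0.028,0,0.076],[0,0,0]]]' 0 5; python3 mv.py
```

```text
time_s: 6.58
tool_pos: [0.6126, -0.1087, 0.07]
tcp_rot: [0.961, 0.278, 0.0, 0.0]
ft_force: [0.2, 1.1, 1.2]
gripper_width: 0.0007
grasp_force: 0.5
t 6.575 TCP box mm [-10.5  -0.2  70. ] tip front [-0.5 -0.2 53. ] F box [0.7 0.8 1.2] rot err deg [ 0. -0.  0.]
```

Not on the stop yet: Fz is 1.2 N with the nominal tip at z = 53, which confirms the tip offset. I'll go down in small steps.

```bash
python3 -m handwheel '[[[0,0,0.012],[0,0,0]],[[0,0,0.024],[0,0,0]],[[0,0,0.032],[0,0,0]],[[0,0,0.032],[0,0,0]]]' 0 5; python3 mv.py;  python3 -m handwheel '[[[0,0,0.008],[0,0,0]],[[0,0,0.016],[0,0,0]],[[0,0,0.016],[0,0,0]]]' 0 5; python3 mv.py
```

```text
time_s: 7.08
tool_pos: [0.6125, -0.1088, 0.0618]
tcp_rot: [0.961, 0.278, -0.0, 0.0]
ft_force: [1.1, 0.5, 1.7]
gripper_width: 0.0003
grasp_force: 0.6
t 7.075 TCP box mm [-10.7  -0.3  61.8] tip front [-0.7 -0.3 44.8] F box [ 1.2 -0.1  1.7] rot err deg [-0.  0.  0.]
time_s: 7.45
tool_pos: [0.6127, -0.1086, 0.0582]
tcp_rot: [0.961, 0.278, 0.0, 0.0]
ft_force: [0.6, -0.5, 3.1]
gripper_width: 0.0006
grasp_force: 1.3
t 7.45 TCP box mm [-10.5  -0.2  58.2] tip front [-0.5 -0.2 41.2] F box [ 0.2 -0.8  3.1] rot err deg [ 0. -0.  0.]
```

```bash
python3 -m handwheel '[[[0,0,0.006],[0,0,0]],[[0,0,0.012],[0,0,0]],[[0,0,0.012],[0,0,0]]]' 0 5; python3 mv.py; python3 - <<'E'
import sys;sys.path.insert(0,".")
from h import *
from station import arm
p=np.load("p.npy");n=arm.camera("side")["img"][:,:,::-1]
im=cv2.resize(n[140:250,225:345],None,fx=5,fy=5,interpolation=cv2.INTER_CUBIC)
cv2.imwrite("pics/n5.png",cv2.convertScaleAbs(im,alpha=1.5,beta=10))
E
```

```text
time_s: 7.82
tool_pos: [0.6132, -0.1087, 0.0569]
tcp_rot: [0.961, 0.278, 0.0, 0.0]
ft_force: [-3.0, 0.4, 15.5]
gripper_width: 0.0004
grasp_force: 7.7
t 7.825 TCP box mm [-10.1  -0.5  56.9] tip front [-0.1 -0.5 39.9] F box [-2.4  2.  15.5] rot err deg [ 0.1 -0.   0. ]
```

View pics/n5.png

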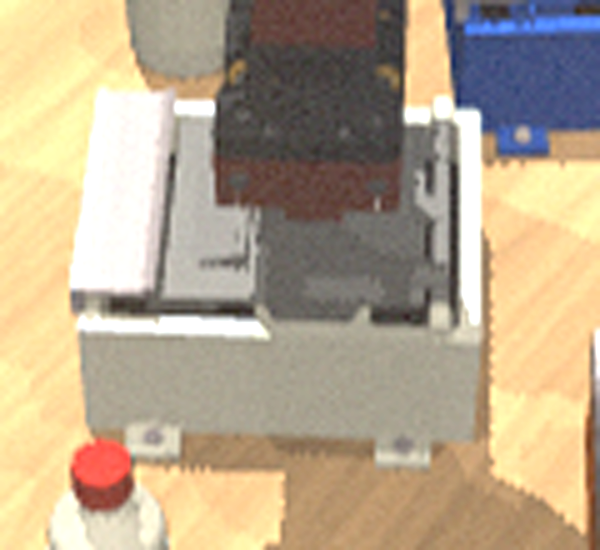

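The flap lies flat on its stop (15 N). Its free edge, at crop (165-175, 130-290), is just short of the lip, and the fingertip is behind the ridge. Next I ease the press and slide forward into the ridge.

```bash
python3 -m handwheel '[[[0,0,-0.003],[0,0,0]],[[0.02,0,-0.003],[0,0,0]],[[0.04,0,-0.003],[0,0,0]],[[0.06,0,-0.003],[0,0,0]],[[0.06,0,-0.003],[0,0,0]]]' 0 5; python3 mv.py
```

```text
time_s: 8.5
tool_pos: [0.6259, -0.1006, 0.057]
tcp_rot: [0.961, 0.278, 0.0, 0.0]
ft_force: [-1.7, 0.2, 10.4]
gripper_width: 0.0008
grasp_force: 5.3
t 8.5 TCP box mm [ 4.9 -0.5 57. ] tip front [14.9 -0.5 40. ] F box [-1.3  1.1 10.4] rot err deg [ 0. -0.  0.]
```

```bash
python3 -m handwheel '[[[0.016,0,0],[0,0,0]],[[0.032,0,0],[0,0,0]],[[0.048,0,0],[0,0,0]],[[0.06,0,0],[0,0,0]],[[0.06,0,0],[0,0,0]]]' 0 5; python3 mv.py;python3 -m handwheel '[[[0.01,0,0],[0,0,0]],[[0.02,0,0],[0,0,0]],[[0.02,0,0],[0,0,0]]]' 0 5; python3 mv.py
```

```text
time_s: 9.12
tool_pos: [0.6347, -0.0962, 0.0561]
tcp_rot: [0.961, 0.277, -0.004, 0.001]
ft_force: [-8.9, -5.3, 13.5]
gripper_width: 0.0004
grasp_force: 6.7
t 9.125 TCP box mm [14.8 -1.5 56.1] tip front [24.8 -1.5 39.1] F box [-10.4   0.3  13.5] rot err deg [ 0.   0.4 -0.1]
time_s: 9.5
tool_pos: [0.6395, -0.0935, 0.0561]
tcp_rot: [0.961, 0.277, -0.003, 0.001]
ft_force: [-6.8, -4.9, 11.5]
gripper_width: 0.0006
grasp_force: 5.9
t 9.5 TCP box mm [20.2 -1.8 56.1] tip front [30.2 -1.8 39.1] F box [-8.4 -0.5 11.5] rot err deg [ 0.   0.4 -0.1]
```

```bash
python3 -m handwheel '[[[0.008,0,0],[0,0,0]],[[0.016,0,0],[0,0,0]],[[0.016,0,0],[0,0,0]]]' 0 5; python3 mv.py;python3 -m handwheel '[[[0.008,0,0],[0,0,0]],[[0.012,0,0],[0,0,0]],[[0.012,0,0],[0,0,0]]]' 0 5; python3 mv.py
```

```text
time_s: 9.88
tool_pos: [0.6412, -0.0926, 0.0556]
tcp_rot: [0.961, 0.276, -0.005, 0.001]
ft_force: [-10.0, -6.8, 13.6]
gripper_width: 0.0004
grasp_force: 9.5
t 9.875 TCP box mm [22.2 -1.9 55.6] tip front [32.2 -1.9 38.6] F box [-12.   -0.4  13.6] rot err deg [-0.   0.6 -0.2]
time_s: 10.25
tool_pos: [0.6414, -0.0926, 0.0551]
tcp_rot: [0.961, 0.276, -0.007, 0.001]
ft_force: [-15.3, -7.9, 16.2]
gripper_width: 0.0005
grasp_force: 11.9
t 10.25 TCP box mm [22.3 -2.  55.1] tip front [32.3 -2.  38.1] F box [-17.1   1.4  16.2] rot err deg [-0.1  0.9 -0.2]
```

It has stopped at x = 22.3 mm with the force rising, so the flap is at its home stop. I'll ease back and lift off.

```bash
python3 -m handwheel '[[[-0.014,0,-0.004],[0,0,0]],[[-0.02,0,-0.01],[0,0,0]],[[-0.026,0,-0.02],[0,0,0]],[[-0.03,0,-0.06],[0,0,0]],[[-0.03,0,-0.2],[0,0,0]],[[-0.03,0,-0.4],[0,0,0]],[[-0.03,0,-0.5],[0,0,0]],[[-0.03,0,-0.5],[0,0,0]]]' 0 5; python3 mv.py; python3 - <<'E'
import sys;sys.path.insert(0,".")
from h import *
from station import arm
p=np.load("p.npy")
im=arm.camera("side")["img"];g=cv2.cvtColor(im,cv2.COLOR_RGB2GRAY)
o=cv2.cvtColor(d["side"]["img"],cv2.COLOR_RGB2GRAY)
print("upright-flap region now vs before:",g[128:165,317:322].mean(),o[128:165,317:322].mean())
m=cv2.blur(cv2.absdiff(im,d["side"]["img"]).max(2),(3,3))
for r in range(100,235,3):print(r,"".join("#" if v>40 else "+" if v>22 else "." for v in m[r,235:345:2]))
P=proj("side",w(p,[flap(0.03,76,8,y,18) for y in(32,-32)]+[flap(0.03,76,8,y,0) for y in(32,-32)]));print("ridge top home/drawn",P.round(1).tolist())
cv2.imwrite("pics/n6.png",im[:,:,::-1])
rr=np.r_[168:196:4];print([list(g[r,250:300:2]) for r in rr])
E
```

```text
time_s: 11.25
tool_pos: [0.6438, -0.0891, 0.1838]
tcp_rot: [0.96, 0.278, 0.003, 0.001]
ft_force: [-0.0, -1.7, -0.3]
gripper_width: 0.0003
grasp_force: 0.0
t 11.25 TCP box mm [ 26.2  -0.3 183.8] tip front [ 36.2  -0.3 166.8] F box [-0.9 -1.4 -0.3] rot err deg [ 0.2 -0.3  0.1]
upright-flap region now vs before: 102.15675675675676 90.37297297297297
100 ....#######################............................
103 ....#######....###########+............................
106 ...+#######.....##########.............................
109 ....#######.....##########.............................
112 ....#######....###########.............................
115 ....######################.............................
118 ....######################.............................
121 ....######################.............................
124 .....#####################.............................
127 .............########.....................##...........
130 .............+#######....................+##...........
133 ..............####+#+....................###...........
136 ............................
[... 3895 characters left out ...]
65), np.uint8(144), np.uint8(125), np.uint8(116), np.uint8(117), np.uint8(116), np.uint8(113), np.uint8(123), np.uint8(102), np.uint8(63), np.uint8(63), np.uint8(60), np.uint8(60), np.uint8(89), np.uint8(95), np.uint8(95), np.uint8(94), np.uint8(96), np.uint8(91), np.uint8(92), np.uint8(92), np.uint8(66), np.uint8(66), np.uint8(99)], [np.uint8(166), np.uint8(162), np.uint8(135), np.uint8(100), np.uint8(122), np.uint8(122), np.uint8(119), np.uint8(97), np.uint8(121), np.uint8(85), np.uint8(61), np.uint8(58), np.uint8(64), np.uint8(74), np.uint8(72), np.uint8(98), np.uint8(99), np.uint8(124), np.uint8(125), np.uint8(126), np.uint8(104), np.uint8(67), np.uint8(68), np.uint8(76), np.uint8(124)]]
```

The flap stays shut with the arm clear. The ridge foot is at column ~265 (home is predicted at 265, drawn-in at 274), and the upright flap no longer shows. The bottles and jar haven't moved, so I'm handing in.

```bash
python3 -c "
from station import arm
print(arm.job_done())"
```

```text
the job is handed in; nothing more can be done
None
```

The splash flap is folded flat and slid home under the lip, and it was still shut about a second after I let go; the bottles and jar showed no movement in the images. The job is handed in, but no verdict came back.

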